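Load a power module into a drawer-type test fixture whose lock may be on

TASK

Load the blue-finned power module into the test fixture: draw the fixture's drawer all the way out, set the module flat in the nest with its long side along the drawer's travel, and push the drawer fully shut. The lock knob on top does not show whether the drawer is locked; if the drawer will not come, give the knob a quarter turn and try again. Leave the two plain modules in their tray and do not disturb the tools lying about.

Things in the scene. Friction and masses are not known exactly. Their poses are not given: they have to be found in the camera images.
- test_fixture: White and grey metal test fixture, 144 deep (x) x 176 wide (y) x 74 high, screwed down. Origin: centre of its underside at bench height. Its own -x axis points out of the front, the way the drawer comes out; +y is its left side and -y, with the knob, its right side, seen from the robot. With the drawer fully out the nest's centre is 51 in front of the fixture's front face.
- shuttle (a joint): Travel of the drawer in m: 0 fully shut, 0.095 fully out. It slides along the fixture's -x with about 2 N of friction and stays where left. Locked, it gives only 1 to 2 mm, then stops dead. The bolt is worked by the knob's oval cam: each quarter turn (1.57 rad), either way, changes locked to free or free to locked. Nothing outside shows which.
- pull_bar (a point): Middle of the drawer's level steel pull bar, height 55, moves with the drawer, axes as the fixture's. Bar 10 thick, 72 long along y, 31 clear of the blue drawer front behind it (150 wide, heights 10 to 65, its outer face 36 behind the bar's centre line); it can be pinched from above, one finger behind the bar, or pushed.
- knob_top (a point): Centre of the upper face of the round black knurled lock knob, height 104; axes as the fixture's; this point does not turn with the knob. Knob 32 across, 24 tall (heights 80 to 104), on a 30 wide steel bush standing on the flat top plate (height 74). It turns without end either way about the vertical with light friction (0.05 N m) and stays where left.
- nest (a point): Centre of the nest's seat, height 32, moves with the drawer, axes as the fixture's. The module's long side goes along x. Contact blocks at both ends (inner faces x = +-31.5, flared above 18, tops 29 above the seat) leave no room to hold its ends. Beside it: four round-nosed dowels, 6 thick, x = +-22.5, y = +-24, 13 high; fingers fit between them. Seat pad 56 wide; plate 4 lower beyond, to y = +-48.
- blue_module: The module to load: power module with blue cooling fins on a black body, 58 (x) x 37 (y) x 27 (z), about 0.12 kg, a solid block for gripping. Origin: centre of its underside. It lies in one of the three pockets of the tray.
- plain_module_1: Power module of the same size with bare aluminium fins; origin at the centre of its underside. Stays in the tray.
- plain_module_2: Power module of the same size with bare aluminium fins; origin at the centre of its underside. Stays in the tray.
- tray: Black tray, 150 (x) x 137 (y) x 14 high, fixed to the bench; floor 3 thick, origin at the centre of its underside. Three pockets side by side at y = -43, 0, +43, each with a module whose long side runs along the tray's x; modules are only 6 apart, so they can be held only by their short ends (58 apart, finger room of 40 at each end).
- screwdriver: Precision screwdriver with orange handle, 173 long, lying on the bench; bystander.
- side_cutters: Blue-handled side cutters, 109 long, lying on the bench; bystander.
Not all that is in view belongs to the job. There is more than one size of the blue_module; the one meant has the size given above.

How it is judged (in metres and radians):
On the way, in this order (a step that is already met when the one before it is completed fails the run):
1. the drawer has been drawn out (value of joint shuttle above 0.085 m), for 0.2 s.
2. the blue module sits flat in the nest of the open drawer (value of joint shuttle above 0.06 m and x of blue_module in the frame of nest between -0.004 and 0.004 m and y of blue_module in the frame of nest between -0.004 and 0.004 m and z of blue_module in the frame of nest between -0.003 and 0.003 m and angle between the x axis of blue_module and the x axis of nest, either way round below 0.15 rad and angle between blue_module's own z axis and vertical below 0.08 rad), for 0.2 s.
At the end, for the whole second after the job is handed in: Drawer shut to within 4 mm; blue module flat and still in the nest, within 4 mm of its centre (3 mm in height), long side within 0.15 rad of the drawer's travel, either end first; both plain modules in the tray within 20 mm of where they were. The lock may be on or off (value of joint shuttle below 0.004 m and x of blue_module in the frame of nest between -0.004 and 0.004 m and y of blue_module in the frame of nest between -0.004 and 0.004 m and z of blue_module in the frame of nest between -0.003 and 0.003 m and angle between the x axis of blue_module and the x axis of nest, either way round below 0.15 rad and angle between blue_module's own z axis and vertical below 0.08 rad and linear speed of blue_module below 0.02 m/s and distance of each of plain_module_1, plain_module_2 from where it was at the start of the episode below 0.02 m); the robot touches nothing.
It fails at once if a plain module is taken out of its pocket or pushed more than 20 mm (distance of any of plain_module_1, plain_module_2 from where it was at the start of the episode above 0.02 m).
It fails at once if the screwdriver or the side cutters are pushed more than 30 mm (distance of any of screwdriver, side_cutters from where it was at the start of the episode above 0.03 m).
It also fails if it takes over 72 s, if anything falls off the work surface, if the arm or the gripper's body presses on something with over 40 N, if the wrist force passes 120 N, or if a joint passes its speed limit or range.

ROBOT

A 6-joint arm with a two-finger parallel gripper is mounted at the origin on a cart in front of the work surface, level with it; the furniture and walls round the work are solid. World frame = base frame: x ahead of the robot, y to its left, z up, the work surface at z = 0. Lengths are in m, angles in degrees, forces in N, time in s.
With the tool pointing down it reaches from about 0.4 to 0.825 m from the base axis. Payload 7 kg.
Tool frame: the origin (TCP) lies at the very end of the fingers, on their centre line; the grasp point (between the pads) lies 19 mm behind it; x points along the fingers, y is the direction in which the jaws open and shut, and the axes are right-handed (so a half turn about x gives the same grasp; the last joint's range is limited). The gripper opens to 88 mm and grips with 3 to 60 N. Pads are 19 mm wide; open, the fingers measure 130 mm over their backs; the gripper's body (78 mm by 193 mm) begins 47 mm behind the grasp point.
Start: joints at [-55.17, 20.546, 0.682, 0, -70.136, -16.507], TCP at [0.212, -0.641, 0.227] pointing down, gripper open.
Joint ranges: [-176.03, 176.03], [-82.01, 121.73], [-58.28, 71.71], [-173.87, 95.51], [-174.79, -0.11], [-173.66, 173.66]. Speed limits (degrees/s): [136.94, 136.94, 172.46, 180, 180, 180].

INTERFACE

Orientations are given as [roll, pitch, yaw] about the fixed x, y, z axes, in that order (R = Rz(yaw) Ry(pitch) Rx(roll)).
In Python, from plant import * gives the robot as it stands. The module is installed in compiled form; this text tells all that it offers.
- The arm moves only by the shell command python3 -m creep 'ROWS' [FORCE]. ROWS is a JSON object of lists of equal length, an entry for each row: "jaw": the closure, from -1 (fully open) to 1 (shut); "translation": the shift along the tool's x, y, z in m, a list of three; "roll": the turn about the tool's x in rad. A call has exactly 10 rows; each row shifts and turns the commanded pose from where the row before left it, along the tool's axes as they then stand; what a row does not reach is not made up. A row lasts 1/10 s, in which the tool goes at most 50 mm and 8.59 degrees, less where a joint would pass 70% of its speed; a pose out of reach is approached as far as the arm can. A call with a gripper value outside its range is refused whole. The fingers move at their own pace and stop on an object; FORCE is the grip in N (left out, the last holds). Time passes only in rows, so rows that do not move let the fingers close, or fill a call up. It gives the time, the measured TCP pose, the force and the opening at its end, in the units of the state.
- get_state(): the state, without advancing time (a new reading comes with each control period).
- capture(name): name is "side" or "top"; returns a dict with "image" (384x512x3 uint8, red, green, blue), "fovy" (degrees; the focal length in pixels is half the picture's height over the tangent of half this angle, whatever the lens; pixels are square), "cx", "cy" (the principal point, pixels), "pose" (4x4, takes a point from camera to world coordinates). Camera axes: x right, y up, looking along -z (the intrinsics and any distortion apply to the point x, -y, -z); pixel columns grow to the right and rows downward; lengths in m; the calibration is good to about 2 mm. A picture is of the moment at which its call begins. There is no depth.
- close_job(): hands the job in, once; it reports no verdict.
The state is a dict: "time_s": time; "joints": joint angles; "qd": joint speeds; "joint_torque": joint torques, N m; "tcp_pos": TCP position; "eef_rot": TCP orientation; "contact_force": force on the tool from outside, world axes, zero at the start; "moment": the same for the moment, N m; "gripper_width": finger opening in m.
Only numpy, scipy, OpenCV 4.12 (cv2) and the standard library are available. Lean on these libraries where they do the work, as an engineer would, in place of code of your own. Each camera call takes 0.05 s, during which the arm holds its last target.

## Working session

There is one attempt and no reset: what is moved stays moved. The work goes in short steps, Python scripts to look and compute and a shell command to move; the robot and the scene stay as the last step left them, time stands still between calls to the robot, and variables do not carry over. Pictures are saved under pics/ and viewed, and the job is handed in when it is done.

```bash
mkdir -p pics; ls
python3 - <<'E'
from plant import *
import cv2,numpy as np
print(get_state())
for n in ("side","top"):
    c=capture(n); print(n,{k:v for k,v in c.items() if k!="image"})
    cv2.imwrite(f"pics/{n}0.png",c["image"][:,:,::-1])
E
```

```text
pics
{'time_s': 0.0, 'joints': array([-5.51682595e+01,  2.05908270e+01,  6.31546412e-01, -2.06207041e-02,
       -7.01350658e+01, -1.65040042e+01]), 'qd': array([ 0.05509909, -0.03807901, -0.04339764,  0.0178695 ,  0.05695543,
       -0.05639778]), 'joint_torque': array([ 2.59520284e-04, -5.82711554e+01,  2.93058801e+01,  6.99719220e+00,
        7.02770718e-03, -1.38980645e-04]), 'tcp_pos': array([ 0.21203577, -0.64029799,  0.22561106]), 'eef_rot': array([ 94.89504598,  89.90368217, 113.21575931]), 'contact_force': array([ 0.46235816, -0.21053159, -0.01748886]), 'moment': array([ 0.03875891,  0.00613674, -0.0036411 ]), 'gripper_width': 0.08794847941546262}
side {'fovy': 48.35387681879959, 'cx': 257.05545573752505, 'cy': 189.23239202413177, 'pose': array([[-0.9943761 ,  0.07862844, -0.07094889,  0.44143526],
       [-0.10487961, -0.6380375 ,  0.76282922,  0.73428718],
       [ 0.01471202,  0.76598024,  0.64269576,  0.77738012],
       [ 0.        ,  0.        ,  0.        ,  1.        ]])}
top {'fovy': 55.55821671356815, 'cx': 252.07309055289448, 'cy': 190.39654672968237, 'pose': array([[-0.02693842,  0.98393552, -0.17648007,  0.35227848],
       [-0.99958304, -0.02467793,  0.01499147, -0.05221028],
       [ 0.01039547,  0.17681034,  0.98419004,  0.9555768 ],
       [ 0.        ,  0.        ,  0.        ,  1.        ]])}
```

View pics/side0.png

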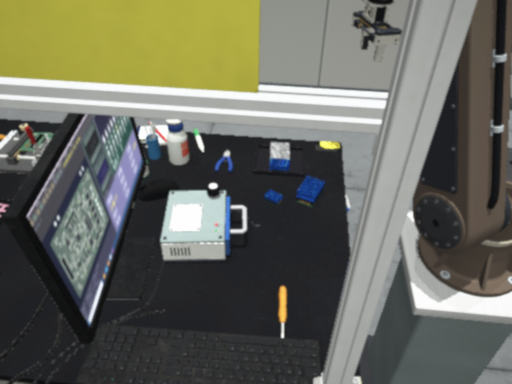

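View pics/top0.png

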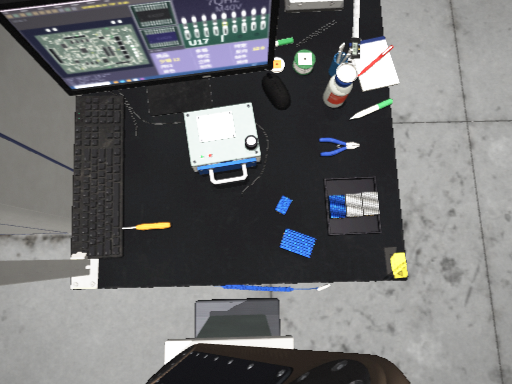

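The top view shows three blue-finned candidates: a small one at (284,205), a big one at (298,243), and one in the tray at (338,206). The one in the tray's left pocket fits the description. I'll enlarge to confirm.

Run:
```python
import cv2,numpy as np
t=cv2.imread("pics/top0.png");s=cv2.imread("pics/side0.png")
a=cv2.resize(t[165:265,265:390],None,fx=6,fy=6,interpolation=cv2.INTER_CUBIC);cv2.imwrite("pics/c1.png",a)
a=cv2.resize(t[95:190,175:275],None,fx=6,fy=6,interpolation=cv2.INTER_CUBIC);cv2.imwrite("pics/c2.png",a)
a=cv2.resize(s[175:270,155:255],None,fx=6,fy=6,interpolation=cv2.INTER_CUBIC);cv2.imwrite("pics/c3.png",a)
a=cv2.resize(s[130:210,245:345],None,fx=7,fy=7,interpolation=cv2.INTER_CUBIC);cv2.imwrite("pics/c4.png",a)
```

```text
(no output)
```

View pics/c1.png

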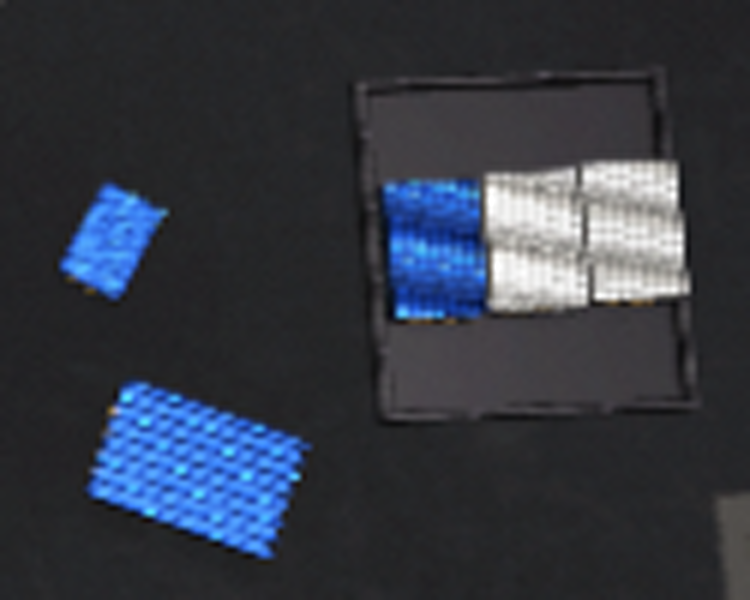

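View pics/c2.png

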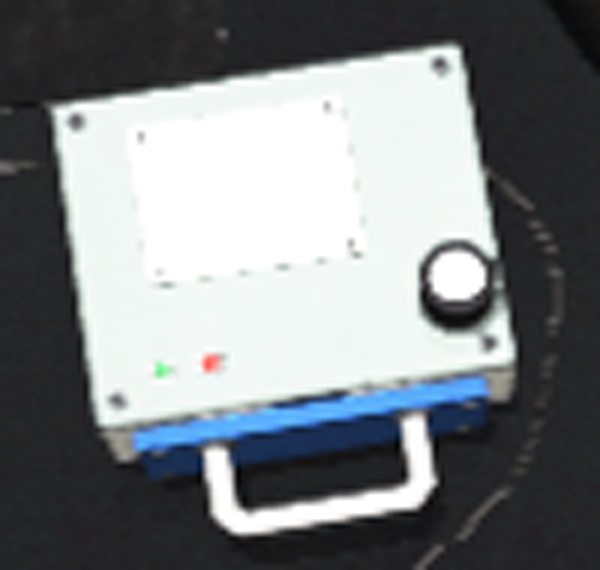

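View pics/c3.png

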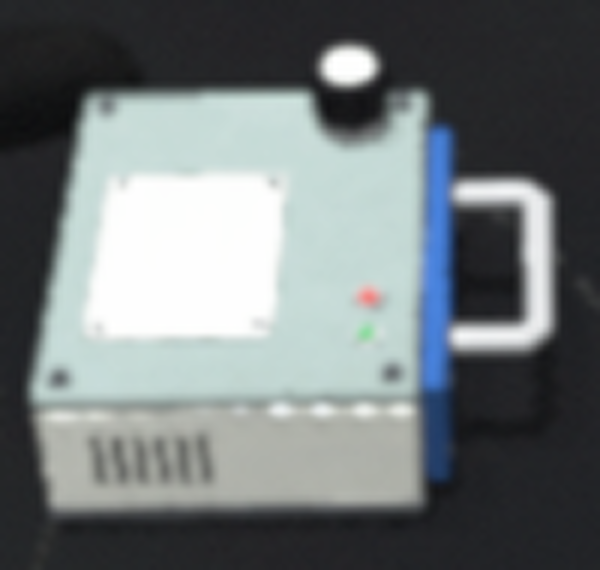

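View pics/c4.png

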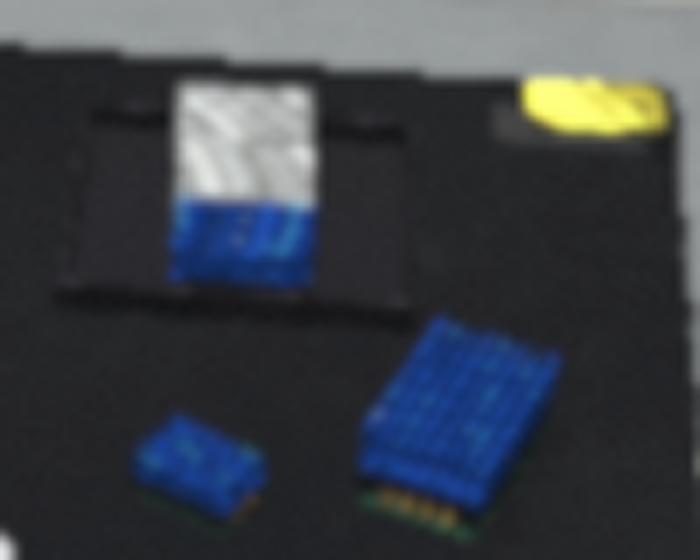

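```bash
cat > h.py <<'E'
import numpy as np,cv2
from scipy.optimize import least_squares
def cam(c):
    f=384/2/np.tan(np.radians(c["fovy"]/2)); return f,c["cx"],c["cy"],np.array(c["pose"])
def proj(c,P):
    f,cx,cy,T=cam(c); p=(np.atleast_2d(P)-T[:3,3])@T[:3,:3]
    return np.c_[cx+f*p[:,0]/-p[:,2], cy+f*(-p[:,1])/-p[:,2]]
def tri(cs,uvs):
    A=[];b=[]
    for c,(u,v) in zip(cs,uvs):
        f,cx,cy,T=cam(c); d=T[:3,:3]@np.array([(u-cx)/f,-(v-cy)/f,-1]); d/=np.linalg.norm(d)
        M=np.eye(3)-np.outer(d,d);A.append(M);b.append(M@T[:3,3])
    A=np.vstack(A);b=np.hstack(b);x=np.linalg.lstsq(A,b,rcond=None)[0]
    return x,np.linalg.norm(A@x-b)
def up(p,o,s): p=np.array(p,float); return (p+.5)/s-.5+np.array(o)
def rz(a): c,s=np.cos(a),np.sin(a); return np.array([[c,-s,0],[s,c,0],[0,0,1]])
E
cat > m.py <<'E'
from plant import *
from h import *
import pickle
cs={n:capture(n) for n in("top","side")}
for n in cs: cs[n].pop("image")
pickle.dump(cs,open("cs.pkl","wb"))
C=[cs["top"],cs["side"]]
T=lambda p:up(p,(175,95),6); S=lambda p:up(p,(155,175),6)
pts=dict(BL=((52,105),(35,403)),BR=((460,45),(85,92)),FR=((515,360),(428,93)),FL=((98,430),(420,400)),knob=((457,278),(349,66)),barR=((425,490),(543,190)),barL=((237,525),(543,340)))
for k,(a,b) in pts.items():
    x,e=tri(C,[T(a),S(b)]); print(k,x.round(4),round(e,4))
mod=dict(BL=(.072,.088,.074),BR=(.072,-.088,.074),FR=(-.072,-.088,.074),FL=(-.072,.088,.074))
def res(q):
    r=[]
    for k,m in mod.items():
        P=rz(q[3])@np.array(m)+q[:3]; r+=[proj(C[0],P)[0]-T(pts[k][0]),proj(C[1],P)[0]-S(pts[k][1])]
    return np.ravel(r)
s=least_squares(res,[.55,0,0,.1],x_scale=[.01,.01,.01,.1]);print("fixture",s.x.round(4),"deg",np.degrees(s.x[3]),res(s.x).round(1))
T2=lambda p:up(p,(265,165),6); S2=lambda p:up(p,(245,130),7)
tp=dict(BL=((357,80),(60,292)),BR=((660,70),(97,115)),FR=((698,405),(408,130)),FL=((382,418),(408,315)))
for k,(a,b) in tp.items(): print(k,*[v.round(4) for v in tri(C,[T2(a),S2(b)])])
mod2=dict(BL=(.075,.0685,.014),BR=(.075,-.0685,.014),FR=(-.075,-.0685,.014),FL=(-.075,.0685,.014))
def res2(q):
    r=[]
    for k,m in mod2.items():
        P=rz(q[3])@np.array(m)+q[:3]; r+=[proj(C[0],P)[0]-T2(tp[k][0]),proj(C[1],P)[0]-S2(tp[k][1])]
    return np.ravel(r)
s=least_squares(res2,[.5,-.3,0,.1],x_scale=[.01,.01,.01,.1]);print("tray",s.x.round(4),"deg",np.degrees(s.x[3]),res2(s.x).round(1))
P=rz(s.x[3])@np.array([0,.043,.003])+s.x[:3];print("pocket",P)
bt=dict(BL=((383,182),(178,200)) ,FL=((393,318),(315,203)))
# blue module top corners in top view at assumed z=.030
def atz(c,uv,z):
    f,cx,cy,T=cam(c);d=T[:3,:3]@np.array([(uv[0]-cx)/f,-(uv[1]-cy)/f,-1]);return T[:3,3]+d*(z-T[2,3])/d[2]
for p in((383,182),(480,180),(488,318),(395,318)): print("bm top z.03",atz(C[0],T2(p),.03).round(4))
for p in((170,280),(310,285),(175,200),(315,203)): print("side z.03/.014",atz(C[1],S2(p),.03).round(4),atz(C[1],S2(p),.014).round(4))
E
python3 m.py
```

```text
BL [0.7159 0.1045 0.0729] 0.0029
BR [ 0.7411 -0.0697  0.0744] 0.0005
FR [ 0.5993 -0.0889  0.0733] 0.0023
FL [0.5741 0.085  0.0713] 0.0022
knob [ 0.6264 -0.0652  0.1045] 0.001
barR [ 0.5465 -0.0499  0.0591] 0.0043
barL [0.5357 0.0295 0.0519] 0.0033
fixture [ 0.6576  0.0077 -0.0012  0.142 ] deg 8.137575100842167 [-0.1  0.7 -1.1 -0.2 -0.2  0.   0.1  0.7  0.3  0.9 -0.3 -0.2  0.   0.6
 -0.5 -0.8]
BL [ 0.5486 -0.2588  0.009 ] 0.0032
BR [ 0.5484 -0.3941  0.0079] 0.0055
FR [ 0.4037 -0.3983  0.0079] 0.0002
FL [ 0.4011 -0.2606  0.0089] 0.001
tray [ 0.4759 -0.3285 -0.0064  0.0138] deg 0.792261872621465 [-0.1  0.5 -1.2  0.1  0.5  0.2 -2.2 -0.7 -0.1  0.8  0.5  0.2  0.1  0.8
  0.1  0.3]
pocket [ 0.47526126 -0.28550762 -0.00341215]
bm top z.03 [ 0.5015 -0.2629  0.03  ]
bm top z.03 [ 0.5013 -0.3048  0.03  ]
bm top z.03 [ 0.4417 -0.3039  0.03  ]
bm top z.03 [ 0.4428 -0.2643  0.03  ]
side z.03/.014 [ 0.4995 -0.2445  0.03  ] [ 0.5007 -0.2655  0.014 ]
side z.03/.014 [ 0.442  -0.2483  0.03  ] [ 0.4421 -0.2693  0.014 ]
side z.03/.014 [ 0.502  -0.3007  0.03  ] [ 0.5033 -0.3228  0.014 ]
side z.03/.014 [ 0.4427 -0.306   0.03  ] [ 0.4427 -0.3282  0.014 ]
```

The tray's left pocket holds the blue module with the same footprint as its plain neighbours. The loose ones are clearly smaller and larger, so the tray one (338,206) is the target. The fixture heights check out (plate 0.073, knob 0.1045, bar about 0.055). Next I'll locate the bystanders and work out the move geometry.

```bash
cat >> h.py <<'E'
from scipy.spatial.transform import Rotation as Ro
FX=np.array([.6576,.0077,0]);FY=0.142
def fx(p): return rz(FY)@np.array(p,float)+FX
def atz(c,uv,z):
    f,cx,cy,T=cam(c);d=T[:3,:3]@np.array([(uv[0]-cx)/f,-(uv[1]-cy)/f,-1]);return T[:3,3]+d*(z-T[2,3])/d[2]
def plan(st,tgt,jawyaw):
    """jawyaw: deg world direction of tool y (mod 180)"""
    R=Ro.from_euler("xyz",st["eef_rot"],degrees=True).as_matrix()
    y=R[:,1];cur=np.degrees(np.arctan2(y[1],y[0]))
    # tool x down: +roll about down axis decreases yaw
    d=(cur-jawyaw+90)%180-90
    R2=R@Ro.from_rotvec([np.radians(d),0,0]).as_matrix()
    dl=np.array(tgt)-st["tcp_pos"]
    print("t",round(st["time_s"],2),"tcp",st["tcp_pos"].round(4),"down",R[:,0].round(3),"jawyaw",cur.round(2),"F",st["contact_force"].round(1),"w",round(st["gripper_width"],4),"j6",st["joints"][5].round(1))
    print("  roll rad",np.radians(d).round(4),"(or ",(np.radians(d)-np.sign(d)*np.pi).round(3),") shift in current axes",(R.T@dl).round(4)," after roll",(R2.T@dl).round(4))
E
python3 - <<'E'
from h import *
from plant import get_state
import pickle
C=pickle.load(open("cs.pkl","rb"));t=C["top"]
for n,uv in dict(smallblue=(284,205),big=(298,243),cutA=(321,141),cutB=(321,155),cutC=(359,146),sdA=(122,228),sdB=(171,226),bottle=(340,90),edgeBL=(72,288),edgeR=(405,283),pen=(352,118),mouse=(277,92)).items(): print(n,atz(t,uv,.01).round(3))
st=get_state()
plan(st,[*fx([-.118,0,0])[:2],.16],np.degrees(FY))
E
```

```text
smallblue [ 0.481 -0.149  0.01 ]
big [ 0.381 -0.181  0.01 ]
cutA [ 0.653 -0.257  0.01 ]
cutB [ 0.614 -0.254  0.01 ]
cutC [ 0.636 -0.359  0.01 ]
sdA [0.432 0.271 0.01 ]
sdB [0.434 0.145 0.01 ]
bottle [ 0.799 -0.319  0.01 ]
edgeBL [0.285 0.391 0.01 ]
edgeR [ 0.274 -0.447  0.01 ]
pen [ 0.717 -0.346  0.01 ]
mouse [ 0.797 -0.143  0.01 ]
t 0.2 tcp [ 0.2121 -0.6405  0.226 ] down [-0.     0.001 -1.   ] jawyaw 108.32 F [0.4 0.4 0.1] w 0.0873 j6 -16.5
  roll rad -1.393 (or  1.749 ) shift in current axes [0.0664 0.4961 0.5106]  after roll [ 0.0664 -0.4148  0.5786]
```

```bash
python3 -m creep '{"jaw":[0.54,0.54,0.54,0.54,0.54,0.54,0.54,0.54,0.54,0.54],"translation":[[0,0.033,0.034],[0,0.033,0.034],[0,0.033,0.034],[0,0.033,0.034],[0,0.033,0.034],[0,0.033,0.034],[0,0.033,0.034],[0,0.033,0.034],[0,0.033,0.034],[0,0.033,0.034]],"roll":[0,0,0,0,0,0,0,0,0,0]}' 20
python3 -m creep '{"jaw":[0.54,0.54,0.54,0.54,0.54,0.54,0.54,0.54,0.54,0.54],"translation":[[0,0.033,0.034],[0,0.033,0.034],[0,0.033,0.034],[0,0.033,0.034],[0,0.033,0.034],[0,0,0],[0,0,0],[0,0,0],[0,0,0],[0,0,0]],"roll":[0,0,0,0,0,-0.14,-0.14,-0.14,-0.14,-0.14]}'
python3 - <<'E'
from h import *
from plant import get_state
plan(get_state(),[*fx([-.118,0,0])[:2],.10],np.degrees(FY))
E
```

```text
time_s: 1.2
tcp_pos: [0.4317, -0.2187, 0.2268]
eef_rot: [-17.4, 90.0, 0.9]
contact_force: [1.3, -0.1, 0.0]
gripper_width: 0.0209
time_s: 2.2
tcp_pos: [0.5406, -0.0104, 0.2264]
eef_rot: [117.7, 90.0, 176.5]
contact_force: [-0.4, -0.6, 0.2]
gripper_width: 0.0199
t 2.2 tcp [ 0.5406 -0.0104  0.2264] down [-0.  0. -1.] jawyaw 148.77 F [-0.4 -0.6  0.2] w 0.0199 j6 -50.9
  roll rad -0.6871 (or  2.454 ) shift in current axes [0.1264 0.0006 0.0013]  after roll [ 0.1264 -0.0004  0.0014]
```

```bash
python3 -m creep '{"jaw":[0.54,0.54,0.54,0.54,0.54,0.54,0.54,0.54,0.54,0.54],"translation":[[0.02,0,0],[0.02,0,0],[0.02,0,0],[0.02,0,0],[0.02,0,0],[0.016,0,0],[0,0,0],[0,0,0],[0,0,0],[0,0,0]],"roll":[-0.137,-0.137,-0.137,-0.137,-0.137,0,0,0,0,0]}'
python3 - <<'E'
from h import *
from plant import *
plan(get_state(),[*fx([-.118,0,0])[:2],.04],np.degrees(FY))
a=[]
for n,(r,c) in dict(top=(60,150),side=(100,150)).items():
    im=capture(n)["image"][:,:,::-1]; a.append(cv2.resize(im[r:r+180,c:c+160],None,fx=2.5,fy=2.5,interpolation=cv2.INTER_CUBIC))
cv2.imwrite("pics/p3.png",np.hstack(a))
E
```

```text
time_s: 3.2
tcp_pos: [0.5413, -0.0103, 0.1116]
eef_rot: [-82.4, 89.9, 15.2]
contact_force: [-0.2, 0.0, 0.1]
gripper_width: 0.0205
t 3.2 tcp [ 0.5413 -0.0103  0.1116] down [ 0.002  0.    -1.   ] jawyaw -172.32 F [-0.2  0.   0.1] w 0.0205 j6 -12.0
  roll rad -0.008 (or  3.134 ) shift in current axes [0.0716 0.0005 0.0014]  after roll [0.0716 0.0005 0.0014]
```

View pics/p3.png

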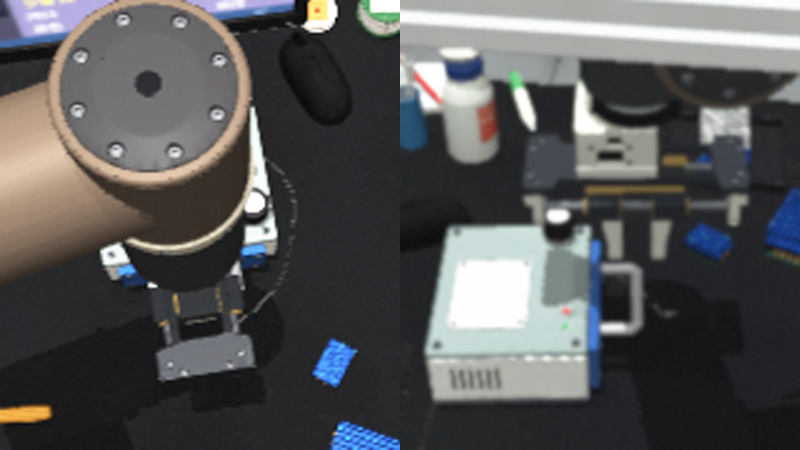

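Run:
```python
from h import *
import pickle
C=pickle.load(open("cs.pkl","rb"))
for n,(o,s,f) in dict(top=((175,95),6,"c2"),side=((155,175),6,"c3")).items():
    im=cv2.imread(f"pics/{f}.png")
    for X in(-.114,-.118,-.122):
        q=proj(C[n],[fx([X,y,.060]) for y in(-.036,.036)]); q=((q-np.array(o)+.5)*s-.5).round().astype(int)
        cv2.line(im,tuple(map(int,q[0])),tuple(map(int,q[1])),(0,0,255) if X==-.118 else (0,200,0),1)
    for P in [(-.0412,-.0677,.104)]:
        q=proj(C[n],fx(P)); q=((q-np.array(o)+.5)*s-.5).round().astype(int)[0];cv2.circle(im,tuple(map(int,q)),3,(0,0,255),-1)
    cv2.imwrite(f"pics/ov_{n}.png",im[:,:])
a=cv2.imread("pics/ov_top.png");b=cv2.imread("pics/ov_side.png")
cv2.imwrite("pics/ov.png",np.hstack([a[170:,200:600],b[20:420,250:600]]) if 0 else np.hstack([a[170:570,200:590],b[20:420,210:600]]))
```

```text
(no output)
```

View pics/ov.png

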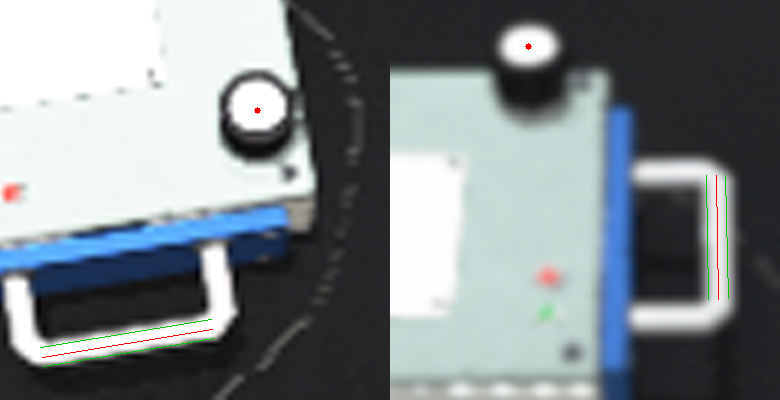

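The overlay puts the model bar line and the knob centre right on the imaged bar and knob. I'm descending and pinching.

```bash
python3 -m creep '{"jaw":[0.54,0.54,0.54,0.54,0.54,0.54,1,1,1,1],"translation":[[0.014,0,0.001],[0.014,0,0],[0.014,0,0],[0.014,0,0],[0.015,0,0],[0,0,0],[0,0,0],[0,0,0],[0,0,0],[0,0,0]],"roll":[-0.008,0,0,0,0,0,0,0,0,0]}' 15
python3 - <<'E'
from h import *
from plant import *
plan(get_state(),[*fx([-.125,0,0])[:2],.04],np.degrees(FY))
E
```

```text
time_s: 4.3
tcp_pos: [0.5413, -0.0094, 0.0404]
eef_rot: [-83.9, 89.9, 14.3]
contact_force: [-0.3, -0.9, 2.9]
gripper_width: 0.0094
t 4.3 tcp [ 0.5413 -0.0094  0.0404] down [ 0.002  0.    -1.   ] jawyaw -171.85 F [-0.3 -0.9  2.9] w 0.0094 j6 -11.6
  roll rad 0.0002 (or  -3.141 ) shift in current axes [0.0004 0.0074 0.0004]  after roll [0.0004 0.0074 0.0004]
```

Pinched, with a width of 9.4 mm on the 10 mm bar. Pulling out is tool +y, so I'll test with a few mm.

```bash
python3 -m creep '{"jaw":[1,1,1,1,1,1,1,1,1,1],"translation":[[0,0.001,0],[0,0.001,0],[0,0.001,0],[0,0.001,0],[0,0.001,0],[0,0,0],[0,0,0],[0,0,0],[0,0,0],[0,0,0]],"roll":[0,0,0,0,0,0,0,0,0,0]}' 15
```

```text
time_s: 5.3
tcp_pos: [0.5365, -0.01, 0.0404]
eef_rot: [-89.3, 89.9, 8.8]
contact_force: [2.3, 0.1, 6.3]
gripper_width: 0.0095
```

```bash
python3 -m creep '{"jaw":[1,1,1,1,1,1,1,1,1,1],"translation":[[0,0.003,0],[0,0.003,0],[0,0.003,0],[0,0.003,0],[0,0.003,0],[0,0,0],[0,0,0],[0,0,0],[0,0,0],[0,0,0]],"roll":[0,0,0,0,0,0,0,0,0,0]}' 15
python3 - <<'E'
from h import *
from plant import *
im=capture("side")["image"][:,:,::-1];cv2.imwrite("pics/p4.png",cv2.resize(im[140:280,150:300],None,fx=4,fy=4,interpolation=cv2.INTER_CUBIC))
E
```

```text
time_s: 6.3
tcp_pos: [0.5212, -0.0122, 0.0403]
eef_rot: [-88.5, 89.9, 9.6]
contact_force: [-0.2, 0.3, 8.6]
gripper_width: 0.0094
```

View pics/p4.png

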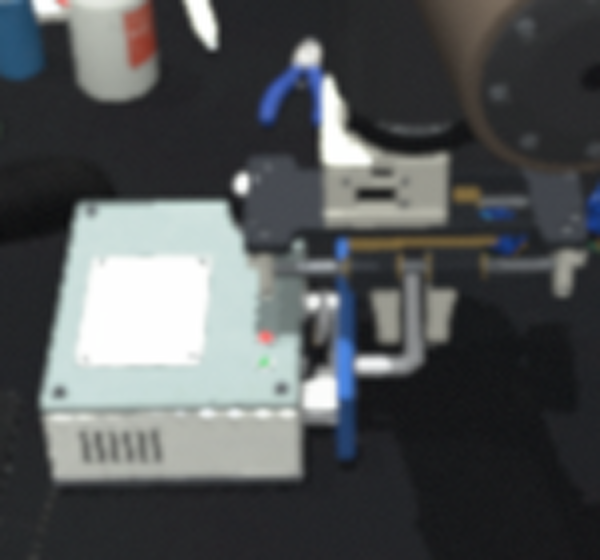

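The drawer comes out freely and is now about 20 mm out. Continuing.

```bash
python3 -m creep '{"jaw":[1,1,1,1,1,1,1,1,1,1],"translation":[[0,0.007,0],[0,0.007,0],[0,0.007,0],[0,0.007,0],[0,0.007,0],[0,0.007,0],[0,0.007,0],[0,0.007,0],[0,0.007,0],[0,0.005,0]],"roll":[0,0,0,0,0,0,0,0,0,0]}' 15
python3 -m creep '{"jaw":[1,1,1,1,1,1,1,1,1,1],"translation":[[0,0.002,0],[0,0.002,0],[0,0.001,0],[0,0.001,0],[0,0.0,0],[0,0,0],[0,0,0],[0,0,0],[0,0,0],[0,0,0]],"roll":[0,0,0,0,0,0,0,0,0,0]}' 15
python3 - <<'E'
from h import *
from plant import *
plan(get_state(),[*fx([-.213,0,0])[:2],.04],np.degrees(FY))
E
```

```text
time_s: 7.35
tcp_pos: [0.4541, -0.0217, 0.0404]
eef_rot: [-83.4, 89.9, 14.8]
contact_force: [2.7, 0.1, 6.6]
gripper_width: 0.009
time_s: 8.35
tcp_pos: [0.4483, -0.0225, 0.0403]
eef_rot: [-83.0, 89.9, 15.1]
contact_force: [0.8, 0.3, 8.9]
gripper_width: 0.0097
t 8.35 tcp [ 0.4483 -0.0225  0.0403] down [ 0.002  0.001 -1.   ] jawyaw -171.83 F [0.8 0.3 8.9] w 0.0097 j6 -14.3
  roll rad 0.0005 (or  -3.141 ) shift in current axes [0.0003 0.0015 0.0003]  after roll [0.0003 0.0015 0.0003]
```

```bash
python3 -m creep '{"jaw":[1,1,1,1,1,0.5,0.5,0.5,0.5,0.5],"translation":[[0,0.001,0],[0,0.001,0],[0,0.0,0],[0,0,0],[0,0,0],[0,-0.001,0],[0,0,0],[-0.015,0,0],[-0.04,0,0],[-0.04,0,0]],"roll":[0,0,0,0,0,0,0,0,0,0]}' 15
python3 - <<'E'
from h import *
from plant import *
plan(get_state(),[.472,-.285,.15],0.8)
im=capture("side")["image"][:,:,::-1];a=cv2.resize(im[120:280,150:350],None,fx=4,fy=4,interpolation=cv2.INTER_CUBIC);cv2.imwrite("pics/p5.png",a[:600])
E
```

```text
time_s: 9.35
tcp_pos: [0.4444, -0.0236, 0.1344]
eef_rot: [97.7, 89.7, -164.2]
contact_force: [1.8, 0.3, 0.4]
gripper_width: 0.0217
t 9.35 tcp [ 0.4444 -0.0236  0.1344] down [-0.005 -0.001 -1.   ] jawyaw -171.88 F [1.8 0.3 0.4] w 0.0217 j6 -14.3
  roll rad 0.1277 (or  -3.014 ) shift in current axes [-0.0154  0.0096 -0.2627]  after roll [-0.0154 -0.0239 -0.2618]
```

View pics/p5.png

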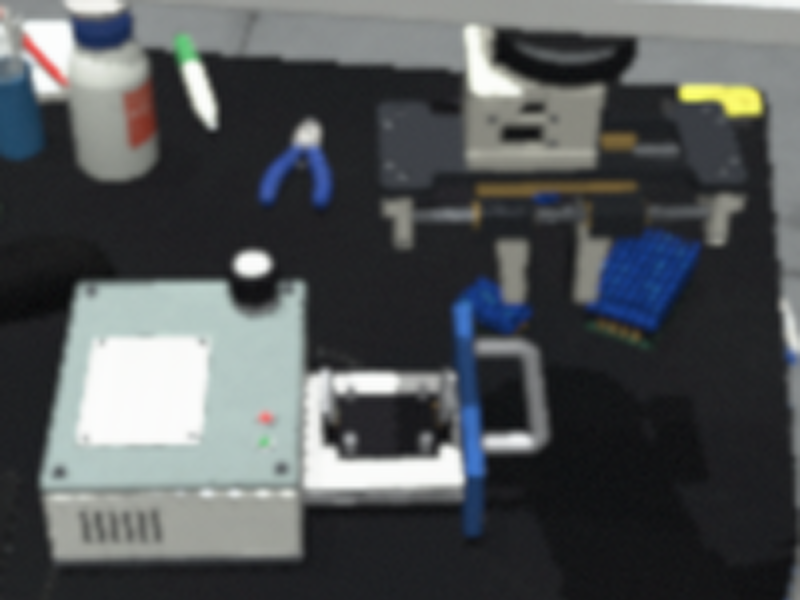

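The drawer is fully out and the empty nest with its four dowels is visible. Next is the blue module.

```bash
python3 -m creep '{"jaw":[-1,-1,-1,-1,-1,-1,-1,-1,-1,-1],"translation":[[0,0,0],[0,-0.003,-0.0375],[0,-0.003,-0.0375],[0,-0.003,-0.0375],[0,-0.003,-0.0375],[0,-0.004,-0.0375],[0,-0.004,-0.0375],[0,-0.004,-0.037],[0,0,0],[0,0,0]],"roll":[0.128,0,0,0,0,0,0,0,0,0]}' 15
python3 - <<'E'
from h import *
from plant import *
plan(get_state(),[.472,-.285,.008],0.8)
a=[]
for n,(r,c) in dict(top=(130,260),side=(110,220)).items():
    im=capture(n)["image"][:,:,::-1]; a.append(cv2.resize(im[r:r+130,c:c+130],None,fx=3,fy=3,interpolation=cv2.INTER_CUBIC))
cv2.imwrite("pics/p6.png",np.hstack(a))
E
```

```text
time_s: 10.4
tcp_pos: [0.4727, -0.2849, 0.1333]
eef_rot: [66.7, 89.8, 157.3]
contact_force: [-0.4, -0.0, -0.5]
gripper_width: 0.0873
t 10.4 tcp [ 0.4727 -0.2849  0.1333] down [-0.003  0.001 -1.   ] jawyaw -179.34 F [-0.4 -0.  -0.5] w 0.0873 j6 11.5
  roll rad -0.0025 (or  3.139 ) shift in current axes [ 0.1253  0.0004 -0.0002]  after roll [ 0.1253  0.0004 -0.0002]
```

View pics/p6.png

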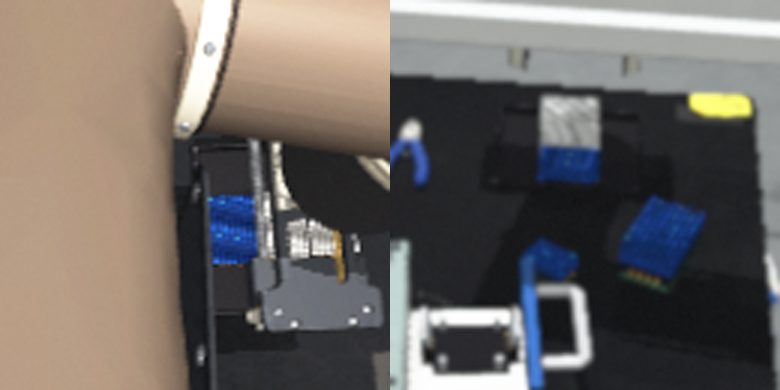

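```bash
python3 -m creep '{"jaw":[-1,-1,-1,-1,-1,-1,-1,-1,-1,-1],"translation":[[0.02,0,0],[0.025,0,0],[0.025,0,0],[0.018,0,0],[0.01,0,0],[0.008,0,0],[0.008,0,0],[0.006,0,0],[0.004,0,0],[0,0,0]],"roll":[0,0,0,0,0,0,0,0,0,0]}' 20
python3 -m creep '{"jaw":[1,1,1,1,1,1,1,1,1,1],"translation":[[0,0,0],[0,0,0],[0,0,0],[0,0,0],[0,0,0],[0,0,0],[0,0,0],[0,0,0],[0,0,0],[0,0,0]],"roll":[0,0,0,0,0,0,0,0,0,0]}' 20
python3 - <<'E'
from h import *
from plant import *
plan(get_state(),[.472,-.285,.05],0.8)
E
```

```text
time_s: 11.5
tcp_pos: [0.474, -0.2846, 0.0103]
eef_rot: [73.0, 90.0, 163.8]
contact_force: [0.3, 0.4, 0.3]
gripper_width: 0.0876
time_s: 12.5
tcp_pos: [0.474, -0.2847, 0.0107]
eef_rot: [100.5, 90.0, -168.7]
contact_force: [-2.1, 0.9, 5.9]
gripper_width: 0.0577
t 12.5 tcp [ 0.474  -0.2847  0.0107] down [-0. -0. -1.] jawyaw -179.19 F [-2.1  0.9  5.9] w 0.0577 j6 11.5
  roll rad 0.0001 (or  -3.141 ) shift in current axes [-0.0393  0.0021 -0.0003]  after roll [-0.0393  0.0021 -0.0003]
```

The width of 57.7 mm matches the 58 mm length. I'll lift it and set it down on the free bench at (0.53,-0.19) with its long side along y, so I can regrasp it by its long sides.

```bash
python3 -m creep '{"jaw":[1,1,1,1,1,1,1,1,1,1],"translation":[[-0.005,0,0],[-0.01,0,0],[-0.015,0,0],[-0.02,0,0],[-0.02,0,0],[0,0,0],[0,0,0],[0,0,0],[0,0,0],[0,0,0]],"roll":[0,0,0,0,0,0.15,0.15,0.15,0.15,0.15]}' 25
python3 - <<'E'
from h import *
from plant import *
plan(get_state(),[.53,-.19,.008],90)
im=capture("side")["image"][:,:,::-1];a=cv2.resize(im[90:240,200:350],None,fx=4,fy=4,interpolation=cv2.INTER_CUBIC);cv2.imwrite("pics/p7.png",a)
E
```

```text
time_s: 13.5
tcp_pos: [0.4745, -0.2846, 0.0813]
eef_rot: [-54.8, 89.9, -7.3]
contact_force: [0.0, 0.2, -1.4]
gripper_width: 0.058
t 13.5 tcp [ 0.4745 -0.2846  0.0813] down [ 0.001 -0.    -1.   ] jawyaw 137.48 F [ 0.   0.2 -1.4] w 0.058 j6 -31.8
  roll rad 0.8287 (or  -2.313 ) shift in current axes [0.0733 0.0231 0.1072]  after roll [0.0733 0.0946 0.0554]
```

View pics/p7.png

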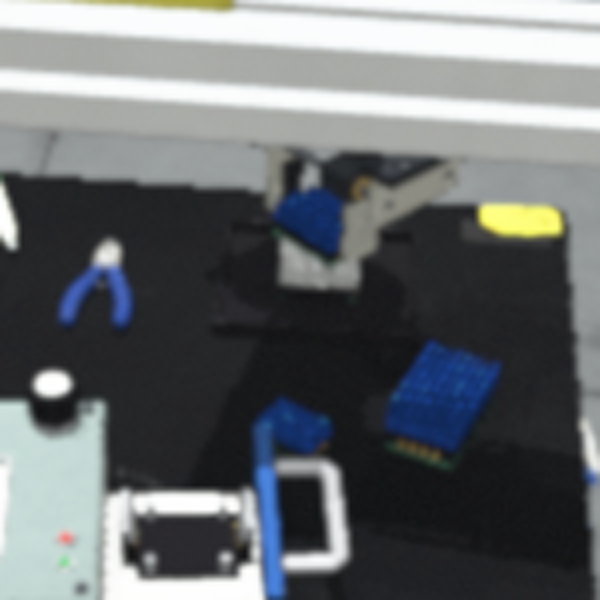

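```bash
python3 -m creep '{"jaw":[1,1,1,1,1,1,1,1,1,1],"translation":[[0,0.006,0.027],[0,0.006,0.027],[0,0.006,0.027],[0,0.005,0.026],[0,0,0],[0,0,0],[0,0,0],[0,0,0],[0.01,0,0],[0.02,0,0]],"roll":[0,0,0,0,0.138,0.138,0.138,0.138,0.138,0.138]}' 25
python3 -m creep '{"jaw":[1,1,1,1,1,1,1,-0.5,-0.5,-0.5],"translation":[[0.01,0,0],[0.01,0,0],[0.01,0,0],[0.006,0,0],[0.004,0,0],[0.002,0,0],[0.001,0,0],[0,0,0],[0,0,0],[0,0,0]],"roll":[0,0,0,0,0,0,0,0,0,0]}' 25
python3 - <<'E'
from h import *
from plant import *
plan(get_state(),[.53,-.19,.007],90)
E
```

```text
time_s: 14.55
tcp_pos: [0.5307, -0.1899, 0.0522]
eef_rot: [-4.2, 89.8, -3.9]
contact_force: [1.3, 0.1, -1.6]
gripper_width: 0.0578
time_s: 15.55
tcp_pos: [0.5293, -0.1899, 0.0079]
eef_rot: [-4.1, 90.0, -3.7]
contact_force: [0.1, -1.2, -0.7]
gripper_width: 0.0653
t 15.55 tcp [ 0.5293 -0.1899  0.0079] down [ 0.001 -0.    -1.   ] jawyaw 90.4 F [ 0.1 -1.2 -0.7] w 0.0653 j6 -89.8
  roll rad 0.007 (or  -3.135 ) shift in current axes [ 0.0009 -0.0001  0.0007]  after roll [ 0.0009 -0.0001  0.0007]
```

```bash
python3 -m creep '{"jaw":[-0.9,-0.4,-0.4,-0.4,-0.4,-0.4,-0.4,-0.4,-0.4,-0.4],"translation":[[-0.02,0,0],[-0.03,0,0],[-0.02,0,0],[0,0,0],[0,0,0],[0,0,0],[0,0,0],[0,0,0],[0,0,0],[0,0,0]],"roll":[0,0,-0.149,-0.149,-0.149,-0.149,-0.149,-0.149,-0.149,-0.149]}' 20
python3 - <<'E'
from h import *
from plant import *
plan(get_state(),[.53,-.19,.006],0.4)
a=[]
for n,(r,c) in dict(top=(120,250),side=(110,200)).items():
    im=capture(n)["image"][:,:,::-1]; a.append(cv2.resize(im[r:r+130,c:c+130],None,fx=3,fy=3,interpolation=cv2.INTER_CUBIC))
cv2.imwrite("pics/p8.png",np.hstack(a))
E
```

```text
time_s: 16.55
tcp_pos: [0.529, -0.1898, 0.0778]
eef_rot: [-65.3, 90.0, 3.8]
contact_force: [0.6, 0.5, 0.3]
gripper_width: 0.0612
t 16.55 tcp [ 0.529  -0.1898  0.0778] down [ 0.  0. -1.] jawyaw 159.04 F [0.6 0.5 0.3] w 0.0612 j6 -21.2
  roll rad -0.3728 (or  2.769 ) shift in current axes [ 0.0718 -0.0009  0.0002]  after roll [ 0.0718 -0.0009 -0.0002]
```

View pics/p8.png

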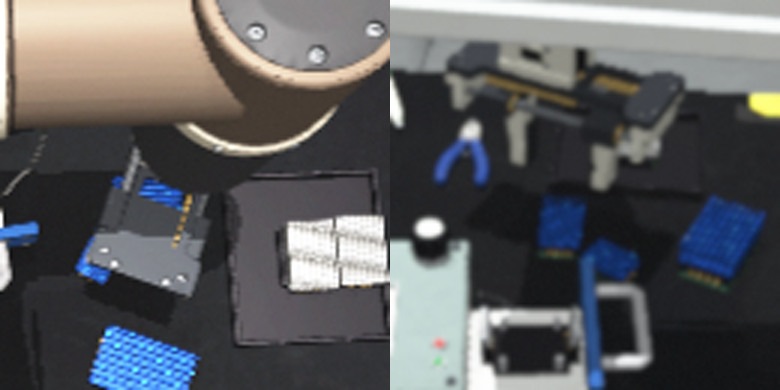

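```bash
python3 -m creep '{"jaw":[-0.4,-0.4,-0.4,-0.4,-0.4,-0.4,-0.4,-0.4,-0.4,-0.4],"translation":[[0,0,0],[0,0,0],[0.01,-0.001,0],[0.015,0,0],[0.015,0,0],[0.015,0,0],[0.008,0,0],[0.005,0,0],[0.003,0,0],[0,0,0]],"roll":[-0.125,-0.124,-0.124,0,0,0,0,0,0,0]}' 20
python3 -m creep '{"jaw":[1,1,1,1,1,1,1,1,1,1],"translation":[[0,0,0],[0,0,0],[0,0,0],[0,0,0],[0,0,0],[-0.005,0,0],[-0.01,0,0],[-0.02,0,0],[-0.03,0,0],[-0.03,0,0]],"roll":[0,0,0,0,0,0,0,0,0,0]}' 20
python3 - <<'E'
from h import *
from plant import *
plan(get_state(),fx([-.123,0,.12]),90+np.degrees(FY))
a=[]
for n,(r,c) in dict(top=(120,220),side=(110,180)).items():
    im=capture(n)["image"][:,:,::-1]; a.append(cv2.resize(im[r:r+130,c:c+130],None,fx=3,fy=3,interpolation=cv2.INTER_CUBIC))
cv2.imwrite("pics/p9.png",np.hstack(a))
E
```

```text
time_s: 17.65
tcp_pos: [0.53, -0.19, 0.0066]
eef_rot: [164.8, 90.0, -105.2]
contact_force: [-0.2, -0.2, 0.5]
gripper_width: 0.0614
time_s: 18.65
tcp_pos: [0.5296, -0.19, 0.103]
eef_rot: [91.5, 90.0, -178.5]
contact_force: [1.7, -0.1, -1.9]
gripper_width: 0.0367
t 18.65 tcp [ 0.5296 -0.19    0.103 ] down [-0.001 -0.    -1.   ] jawyaw -179.94 F [ 1.7 -0.1 -1.9] w 0.0367 j6 -0.1
  roll rad 1.4299 (or  -1.712 ) shift in current axes [-0.017  -0.0064  0.1803]  after roll [-0.017   0.1776  0.0316]
```

View pics/p9.png

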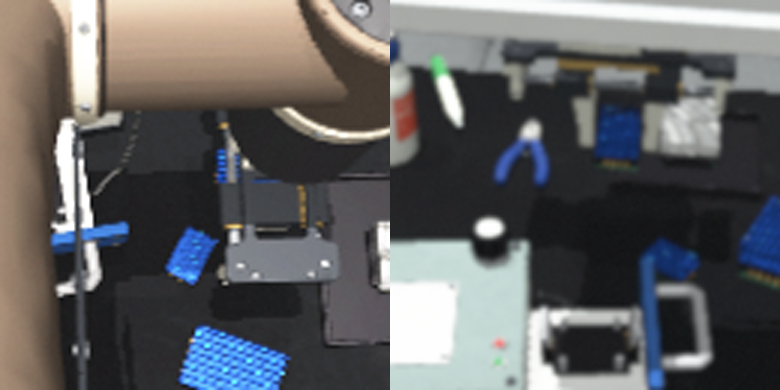

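```bash
python3 -m creep '{"jaw":[1,1,1,1,1,1,1,1,1,1],"translation":[[-0.01,0,0],[-0.01,0,0],[-0.01,0,0],[0,0,0],[0,0,0],[0,0,0],[0,0,0],[0,0,0],[0,0,0],[0,0,0]],"roll":[0.143,0.143,0.143,0.143,0.143,0.143,0.143,0.143,0.143,0.143]}' 25
cat > ov.py <<'E'
from h import *
from plant import *
import sys
plan(get_state(),fx([-.123,0,.12]),90+np.degrees(FY))
NX=float(sys.argv[1]);out=sys.argv[2]
a=[]
for n,(r,c) in dict(side=(195,210),top=(130,180)).items():
    C=capture(n);im=C["image"][:,:,::-1]; s=8 if n=="side" else 4
    m=cv2.resize(im[r:r+70,c:c+70] if n=="side" else im[r-10:r+90,c:c+60],None,fx=s,fy=s,interpolation=cv2.INTER_CUBIC)
    if n=="top": r-=10
    def q(P): return ((proj(C,[fx(p) for p in P])-np.array([c,r])+.5)*s-.5).round().astype(np.int32)
    for x in(-.0225,.0225):
        for y in(-.024,.024): cv2.circle(m,tuple(map(int,q([(NX+x,y,.045)])[0])),3,(0,0,255),1)
    for z,col,X,Y in((.032,(0,255,0),.0315,.028),(.061,(0,255,255),.0315,.02)):
        cv2.polylines(m,[q([(NX+i*X,j*Y,z) for i,j in((1,1),(1,-1),(-1,-1),(-1,1))])],True,col,1)
    cv2.imwrite(f"pics/{out}_{n}.png",m);
E
python3 ov.py -.123 o1
```

```text
time_s: 19.75
tcp_pos: [0.5297, -0.1899, 0.1316]
eef_rot: [132.9, 90.0, 140.6]
contact_force: [-0.2, 0.5, -1.6]
gripper_width: 0.037
t 19.75 tcp [ 0.5297 -0.1899  0.1316] down [-0.  0. -1.] jawyaw 97.78 F [-0.2  0.5 -1.6] w 0.037 j6 -82.4
  roll rad -0.0063 (or  3.135 ) shift in current axes [0.0116 0.1777 0.0305]  after roll [0.0116 0.1775 0.0316]
```

View pics/o1_side.png

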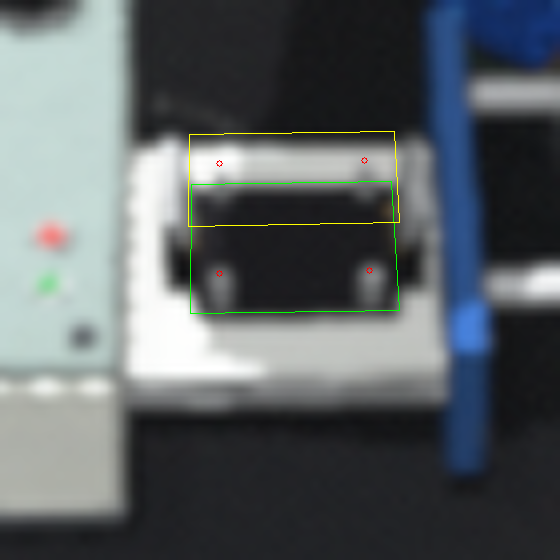

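View pics/o1_top.png

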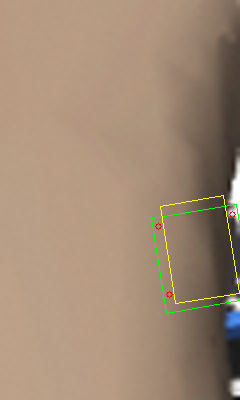

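The predicted dowels land on the imaged ones in the side view at (220,275) and (371,270), within about 1 px. Moving over the nest.

```bash
python3 -m creep '{"jaw":[1,1,1,1,1,1,1,1,1,1],"translation":[[0,0.03,0.005],[0,0.03,0.005],[0,0.03,0.005],[0,0.03,0.005],[0,0.03,0.006],[0,0.0275,0.0056],[0.01,0,0],[0.02,0,0],[0.02,0,0],[0,0,0]],"roll":[-0.006,0,0,0,0,0,0,0,0,0]}' 25
sed -i 's/fx(\[-.123,0,.12\])/fx([-.123,0,.0386])/' ov.py; python3 ov.py -.123 o2
```

```text
time_s: 20.85
tcp_pos: [0.5331, -0.0105, 0.079]
eef_rot: [-176.1, 89.7, -167.5]
contact_force: [-0.2, 0.2, -1.5]
gripper_width: 0.037
t 20.85 tcp [ 0.5331 -0.0105  0.079 ] down [-0.005 -0.001 -1.   ] jawyaw 98.62 F [-0.2  0.2 -1.5] w 0.037 j6 -101.3
  roll rad 0.0084 (or  -3.133 ) shift in current axes [0.0404 0.0004 0.0031]  after roll [0.0404 0.0004 0.0031]
```

View pics/o2_side.png

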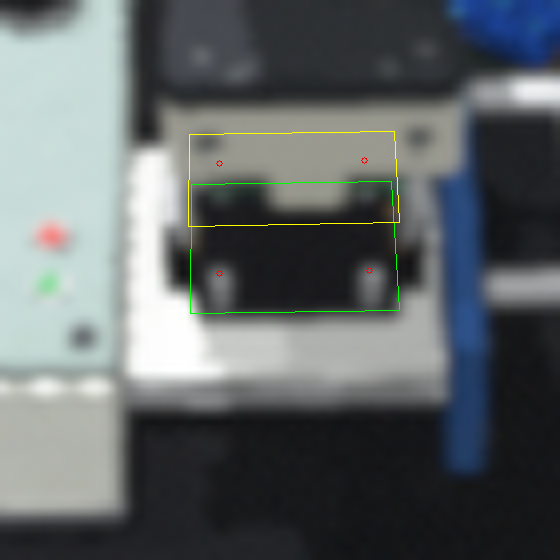

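View pics/o2_top.png

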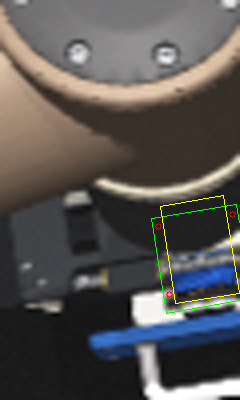

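```bash
python3 -m creep '{"jaw":[1,1,1,1,1,1,1,1,1,1],"translation":[[0,0,0.0015],[0,0,0.0015],[0.005,0,0],[0.005,0,0],[0.005,0,0],[0.004,0,0],[0,0,0],[0,0,0],[0,0,0],[0,0,0]],"roll":[0,0,0,0,0,0,0,0,0,0]}' 25
python3 ov.py -.123 o3
```

```text
time_s: 21.95
tcp_pos: [0.5384, -0.0093, 0.0628]
eef_rot: [9.4, 90.0, 17.9]
contact_force: [0.3, -0.3, -0.3]
gripper_width: 0.037
t 21.95 tcp [ 0.5384 -0.0093  0.0628] down [ 0.  0. -1.] jawyaw 98.47 F [ 0.3 -0.3 -0.3] w 0.037 j6 -101.4
  roll rad 0.0059 (or  -3.136 ) shift in current axes [ 0.0242 -0.0001 -0.0026]  after roll [ 0.0242 -0.0001 -0.0026]
```

View pics/o3_side.png

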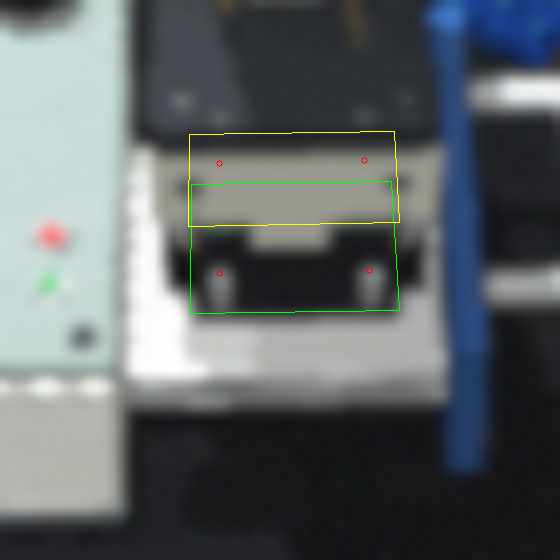

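```bash
python3 -m creep '{"jaw":[1,1,1,1,1,1,1,1,1,1],"translation":[[0,0,-0.0013],[0,0,-0.0013],[0,0,0],[0,0,0],[0.004,0,0],[0.004,0,0],[0,0,0],[0,0,0],[0,0,0],[0,0,0]],"roll":[0.006,0,0,0,0,0,0,0,0,0]}' 25
python3 ov.py -.123 o4
```

```text
time_s: 23.05
tcp_pos: [0.5358, -0.0097, 0.0547]
eef_rot: [1.6, 90.0, 9.8]
contact_force: [0.4, -0.5, -1.7]
gripper_width: 0.0372
t 23.05 tcp [ 0.5358 -0.0097  0.0547] down [ 0.  0. -1.] jawyaw 98.12 F [ 0.4 -0.5 -1.7] w 0.0372 j6 -101.8
  roll rad -0.0002 (or  3.141 ) shift in current axes [ 0.0161 -0.      0.0001]  after roll [ 0.0161 -0.      0.0001]
```

View pics/o4_side.png

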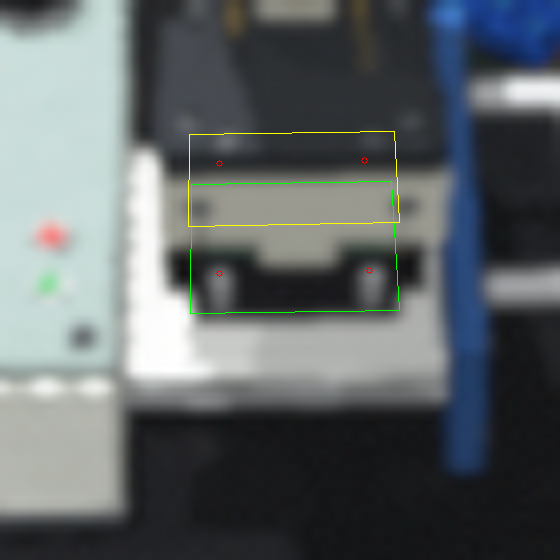

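View pics/o4_top.png

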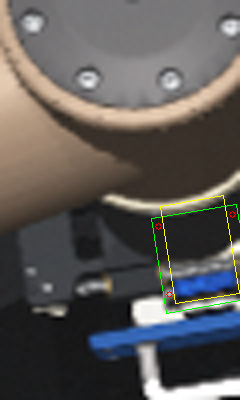

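The finger centre (298,255) is midway between the dowels and the load is only the module's weight. Lowering gently.

```bash
python3 -m creep '{"jaw":[1,1,1,1,1,1,1,1,1,1],"translation":[[0.003,0,0],[0.003,0,0],[0.003,0,0],[0.002,0,0],[0.002,0,0],[0.001,0,0],[0.001,0,0],[0,0,0],[0,0,0],[0,0,0]],"roll":[0,0,0,0,0,0,0,0,0,0]}'
python3 ov.py -.123 o5
```

```text
time_s: 24.15
tcp_pos: [0.5358, -0.0097, 0.0397]
eef_rot: [4.2, 90.0, 12.3]
contact_force: [0.1, 0.3, -1.2]
gripper_width: 0.0367
t 24.15 tcp [ 0.5358 -0.0097  0.0397] down [ 0.  0. -1.] jawyaw 98.13 F [ 0.1  0.3 -1.2] w 0.0367 j6 -101.8
  roll rad -0.0002 (or  3.141 ) shift in current axes [ 0.0011 -0.      0.0001]  after roll [ 0.0011 -0.      0.0001]
```

View pics/o5_side.png

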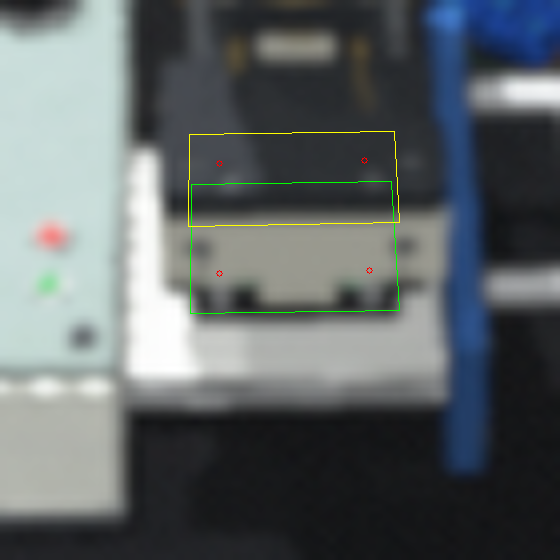

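```bash
python3 -m creep '{"jaw":[1,1,1,-0.05,-0.05,-0.05,-0.05,-0.05,-0.05,-0.05],"translation":[[0.001,0,0],[0.0005,0,0],[0,0,0],[0,0,0],[0,0,0],[0,0,0],[-0.01,0,0],[-0.02,0,0],[-0.03,0,0],[-0.05,0,0]],"roll":[0,0,0,0,0,0,0,0,0,0]}'
python3 -m creep '{"jaw":[0.54,0.54,0.54,0.54,0.54,0.54,0.54,0.54,0.54,0.54],"translation":[[0,0,-0.018],[0,0,-0.018],[0,0,-0.018],[0,0,-0.018],[0,0,-0.018],[0,0,0],[0,0,0],[0,0,0],[0,0,0],[0,0,0]],"roll":[0,0,0,0,0,-0.15,-0.15,-0.15,-0.15,-0.15]}' 15
python3 ov.py -.123 o6
```

```text
time_s: 25.25
tcp_pos: [0.5337, -0.0102, 0.1474]
eef_rot: [-174.3, 89.7, -166.2]
contact_force: [1.9, 0.2, -1.1]
gripper_width: 0.0463
time_s: 26.25
tcp_pos: [0.4466, -0.0224, 0.1488]
eef_rot: [-34.3, 90.0, 17.1]
contact_force: [-0.3, -0.3, -0.2]
gripper_width: 0.0198
t 26.25 tcp [ 0.4466 -0.0224  0.1488] down [ 0.001  0.    -1.   ] jawyaw 141.45 F [-0.3 -0.3 -0.2] w 0.0198 j6 -61.1
  roll rad 0.756 (or  -2.386 ) shift in current axes [ 0.1103 -0.0618  0.0655]  after roll [ 0.1103 -0.      0.0901]
```

View pics/o6_side.png

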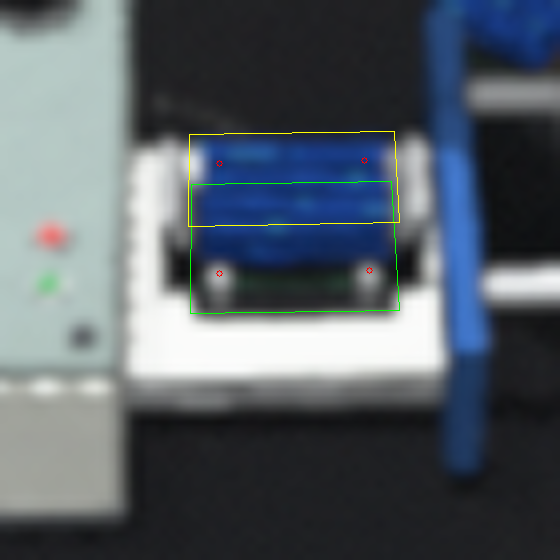

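View pics/o6_top.png

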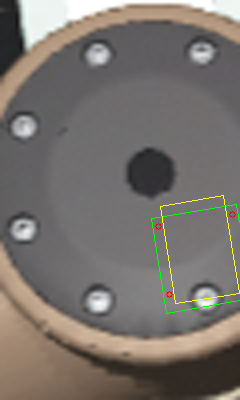

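Run:
```python
from h import *
from plant import *
C=capture("side");im=C["image"][:,:,::-1];s=8;r,c=195,210
m0=cv2.resize(im[r:r+70,c:c+70],None,fx=s,fy=s,interpolation=cv2.INTER_CUBIC)[80:360,120:460]
m=cv2.resize(im[r:r+70,c:c+70],None,fx=s,fy=s,interpolation=cv2.INTER_CUBIC)
q=lambda P:((proj(C,[fx(p) for p in P])-np.array([c,r])+.5)*s-.5).round().astype(np.int32)
for z,col in((.032,(0,255,0)),(.059,(0,255,255))):
    cv2.polylines(m,[q([(-.123+i*.029,j*.0185,z) for i,j in((1,1),(1,-1),(-1,-1),(-1,1))])],True,col,1)
cv2.imwrite("pics/o7.png",np.hstack([m0,m[80:360,120:460]]))
```

```text
(no output)
```

View pics/o7.png

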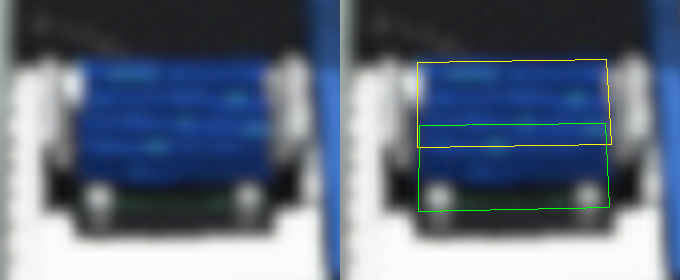

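The model box fits the seated module (bottom 0.032, top 0.059), centred between the end blocks. Now I'll re-pinch the bar to push the drawer in.

```bash
python3 -m creep '{"jaw":[0.54,0.54,0.54,0.54,0.54,0.54,0.54,0.54,0.54,0.54],"translation":[[0,0,0],[0,0,0],[0,0,0],[0,0,0],[0,0,0],[0,0,0],[0.015,0,0],[0.02,0,0],[0,0,0],[0,0,0]],"roll":[-0.136,-0.136,-0.136,-0.136,-0.136,-0.135,0,0,0,0]}' 15
python3 - <<'E'
from h import *
from plant import *
plan(get_state(),fx([-.213,0,.04]),np.degrees(FY))
im=capture("side")["image"][:,:,::-1];cv2.imwrite("pics/p10.png",cv2.resize(im[130:260,210:340],None,fx=4,fy=4,interpolation=cv2.INTER_CUBIC))
E
```

```text
time_s: 27.4
tcp_pos: [0.4466, -0.0226, 0.1134]
eef_rot: [123.0, 90.0, -139.4]
contact_force: [-0.3, -0.0, 0.5]
gripper_width: 0.0203
t 27.4 tcp [ 0.4466 -0.0226  0.1134] down [-0.001 -0.001 -1.   ] jawyaw -172.34 F [-0.3 -0.   0.5] w 0.0203 j6 -14.9
  roll rad -0.0084 (or  3.133 ) shift in current axes [ 0.0734 -0.0003  0.0001]  after roll [ 0.0734 -0.0003  0.0001]
```

View pics/p10.png

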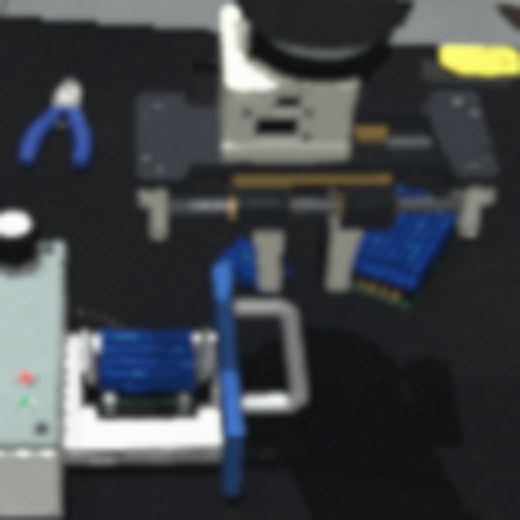

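```bash
python3 -m creep '{"jaw":[0.54,0.54,0.54,0.54,0.54,0.54,0.54,1,1,1],"translation":[[0.014,0,0],[0.014,0,0],[0.014,0,0],[0.014,0,0],[0.014,0,0],[0.002,0,0],[0,0,0],[0,0,0],[0,0,0],[0,0,0]],"roll":[-0.008,0,0,0,0,0,0,0,0,0]}' 15
python3 -m creep '{"jaw":[1,1,1,1,1,1,1,1,1,1],"translation":[[0,-0.002,0],[0,-0.004,0],[0,-0.006,0],[0,-0.006,0],[0,-0.006,0],[0,-0.006,0],[0,-0.006,0],[0,-0.006,0],[0,-0.004,0],[0,-0.002,0]],"roll":[0,0,0,0,0,0,0,0,0,0]}' 15
python3 - <<'E'
from h import *
from plant import *
plan(get_state(),fx([-.118,0,.04]),np.degrees(FY))
E
```

```text
time_s: 28.45
tcp_pos: [0.4473, -0.0222, 0.0419]
eef_rot: [-81.8, 89.9, 16.5]
contact_force: [-0.6, 0.6, 4.2]
gripper_width: 0.0095
time_s: 29.45
tcp_pos: [0.4947, -0.0155, 0.0419]
eef_rot: [-98.5, 90.0, -0.3]
contact_force: [-2.2, 0.0, 7.6]
gripper_width: 0.0093
t 29.45 tcp [ 0.4947 -0.0155  0.0419] down [ 0.001 -0.    -1.   ] jawyaw -171.74 F [-2.2  0.   7.6] w 0.0093 j6 -12.8
  roll rad 0.0022 (or  -3.139 ) shift in current axes [ 0.0019 -0.0465 -0.0002]  after roll [ 0.0019 -0.0465 -0.0001]
```

```bash
python3 -m creep '{"jaw":[1,1,1,1,1,1,1,1,1,1],"translation":[[0,-0.002,0],[0,-0.004,0],[0,-0.006,0],[0,-0.006,0],[0,-0.006,0],[0,-0.006,0],[0,-0.006,0],[0,-0.004,0],[0,-0.003,0],[0,-0.001,0]],"roll":[0,0,0,0,0,0,0,0,0,0]}' 15
python3 -m creep '{"jaw":[1,1,1,1,1,1,1,1,1,1],"translation":[[0,-0.001,0],[0,-0.001,0],[0,-0.001,0],[0,0,0],[0,0,0],[0,0,0],[0,0,0],[0,0,0],[0,0,0],[0,0,0]],"roll":[0,0,0,0,0,0,0,0,0,0]}' 15
python3 - <<'E'
from h import *
from plant import *
plan(get_state(),fx([-.118,0,.04]),np.degrees(FY))
E
```

```text
time_s: 30.45
tcp_pos: [0.5381, -0.0094, 0.0419]
eef_rot: [-116.2, 90.0, -18.0]
contact_force: [-2.2, -0.8, 7.4]
gripper_width: 0.0091
time_s: 31.45
tcp_pos: [0.5409, -0.009, 0.0419]
eef_rot: [-106.8, 90.0, -8.5]
contact_force: [0.0, -1.9, 5.6]
gripper_width: 0.0091
t 31.45 tcp [ 0.5409 -0.009   0.0419] down [ 0.001 -0.    -1.   ] jawyaw -171.74 F [ 0.  -1.9  5.6] w 0.0091 j6 -11.6
  roll rad 0.0022 (or  -3.139 ) shift in current axes [ 0.0019  0.0002 -0.    ]  after roll [ 0.0019  0.0002 -0.    ]
```

```bash
python3 -m creep '{"jaw":[1,1,1,1,1,1,1,1,1,1],"translation":[[0,-0.001,0],[0,-0.001,0],[0,0,0],[0,0,0],[0,0,0],[0,0,0],[0,0,0],[0,0,0],[0,0,0],[0,0,0]],"roll":[0,0,0,0,0,0,0,0,0,0]}' 15
```

```text
time_s: 32.45
tcp_pos: [0.5413, -0.0089, 0.0418]
eef_rot: [99.0, 89.9, -162.8]
contact_force: [-6.3, 1.2, 10.7]
gripper_width: 0.0091
```

The force rose to 6 N and motion stopped at the original shut position, so this is the end stop. Releasing and clearing.

```bash
python3 -m creep '{"jaw":[1,0.54,0.54,0.54,0.54,0.54,0.54,0.54,0.54,0.54],"translation":[[0,0.001,0],[0,0,0],[0,0,0],[0,0,0],[0,0,0],[-0.01,0,0],[-0.02,0,0],[-0.03,0,0],[-0.04,0,0],[-0.04,0,0]],"roll":[0,0,0,0,0,0,0,0,0,0]}' 15
python3 -m creep '{"jaw":[0.54,0.54,0.54,0.54,0.54,0.54,0.54,0.54,0.54,0.54],"translation":[[0,0,-0.04],[0,0,-0.04],[0,0,-0.04],[0,0,-0.04],[0,0,-0.04],[0,0,-0.04],[0,0,-0.04],[0,0,-0.03],[0,0,0],[0,0,0]],"roll":[0,0,0,0,0,0,0,0,0,0]}' 15
python3 - <<'E'
from h import *
from plant import *
a=[]
for n,(r,c) in dict(top=(90,170),side=(130,150)).items():
    C=capture(n);im=C["image"][:,:,::-1];s=3
    m=cv2.resize(im[r:r+180,c:c+130] if n=="top" else im[r:r+180,c:c+130],None,fx=s,fy=s,interpolation=cv2.INTER_CUBIC)
    q=((proj(C,[fx([-.118,y,.06]) for y in(-.036,.036)])-np.array([c,r])+.5)*s-.5).round().astype(int)
    cv2.line(m,tuple(map(int,q[0])),tuple(map(int,q[1])),(0,0,255),1); a.append(m)
cv2.imwrite("pics/p11.png",np.hstack(a))
C=capture("side");cv2.imwrite("pics/side_end.png",C["image"][:,:,::-1])
C=capture("top");cv2.imwrite("pics/top_end.png",C["image"][:,:,::-1])
E
```

```text
time_s: 33.45
tcp_pos: [0.5412, -0.0088, 0.183]
eef_rot: [117.9, 90.0, -143.9]
contact_force: [1.2, 0.5, 0.5]
gripper_width: 0.0201
time_s: 34.45
tcp_pos: [0.5857, -0.3162, 0.1811]
eef_rot: [56.6, 90.0, 154.8]
contact_force: [0.4, 0.5, 0.1]
gripper_width: 0.0202
```

View pics/p11.png

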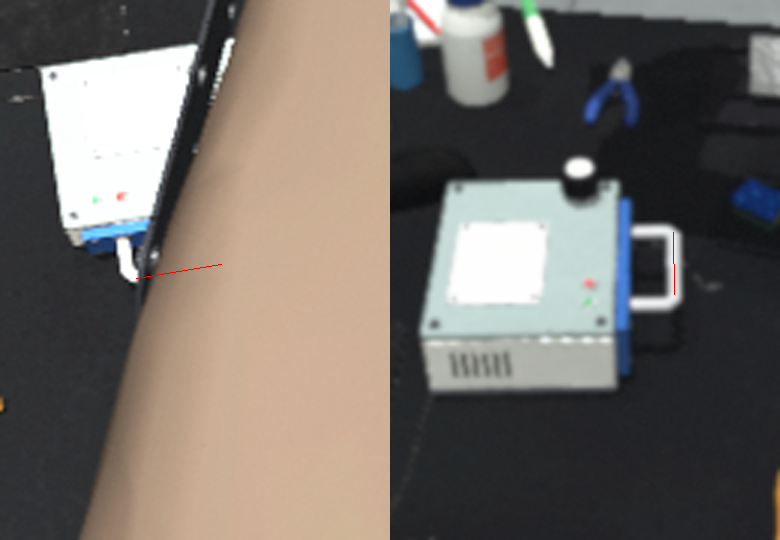

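View pics/top_end.png

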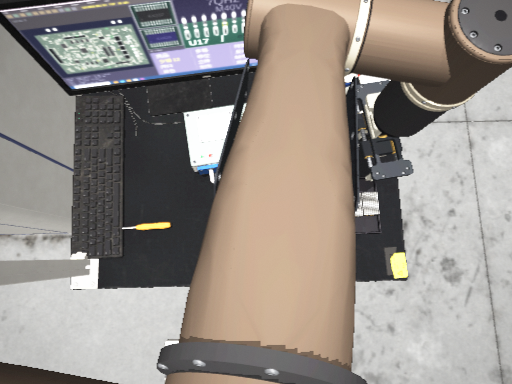

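View pics/side_end.png

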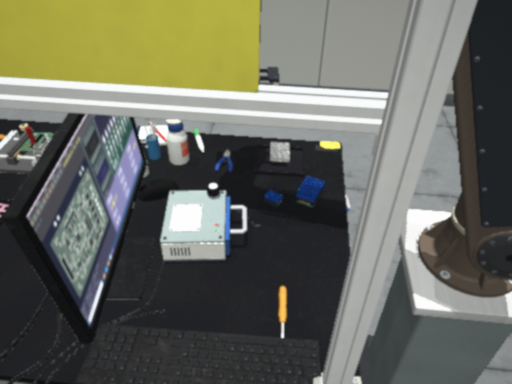

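The drawer bar is back at its initial place in the side view at (240,220). The plain modules, cutters (223,160) and screwdriver (282,310) have not moved, and the arm is clear. Handing in.

Run:
```python
from plant import *
print(close_job())
```

```text
the job is handed in; nothing more can be done
None
```

The blue-finned module from the tray is in the nest, the drawer is pushed shut, and I handed the job in at about 34.6 s of the 72 s allowed.

- **Drawer:** it was unlocked, so the knob was never turned. I drew it out about 95 mm by the pull bar.
- **Module:** I lifted it by its ends (57.7 mm measured) and set it down on free bench. I regrasped it by its long sides (36.7 mm) and lowered it into the nest.
- **Seating:** before closing, a model box drawn at seat height matched the module in the side view. It was centred between the end blocks and looked flat to within about a pixel, roughly 2 mm. The arm blocked the top view of the nest, so the seating rests on the side view and the arm's position readings.
- **Shut:** the bar returned to its starting position to within a millimetre, and the force then rose to about 6 N at the end stop. The module is hidden once the drawer is shut, so I could not see it there.
- **Bystanders:** the final side view shows the plain modules, cutters and screwdriver where they started. The arm was clear of everything.

No check failed. A reading taken while the arm was still settling over the nest made me overshoot by 2.6 mm, which I corrected before lowering. An upward force of 4 to 11 N showed while the bar was pinched. I did not find its cause, and it was gone on release.

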